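Clamp the carving with the T-key

TASK

Take the T-key out of its wooden holder, lower it down the deep shaft of the carving stand, feel for the square bolt at the bottom until the key is fully home on it, and turn the bolt clockwise to its stop so that the jaw closes on the carved bear head. The bolt rests on a light spring: never ram it down. Then draw the key out and stand it upright back in its holder, let go, and leave the other things on the bench where they are.

Things in the scene. Friction and masses are not known exactly. Their poses are not given: they have to be found in the camera images.
- shaft_mouth (a point): centre of the round mouth of the shaft in the top of the carving stand: a brown wooden block 190 x 110 mm, 120 mm high, fixed to the bench. x points along its long side, to the carved bear head; z up. The shaft, 44 mm bore, runs straight down through the block, 40 mm from its near end. The square bolt stands at its bottom, its top 82 mm below this point when not pressed.
- bear_head (a point): middle of the carved wooden bear head on the stand's top, fixed, 110 mm from the shaft's axis along the stand. It reaches to 70 mm from that axis and 75 mm above the stand's top. The steel jaw before it, 16 mm high, slides towards it as the bolt turns and stays between 49 and 75 mm from the shaft's axis.
- bolt (a joint): turn of the square bolt, rad, from its loose stop at 0, growing clockwise seen from above, to its tight stop at 0.9, where the jaw has closed. Starts at 0 to 0.12; friction about 0.22 N m; stays where it is left. It does not tell how the square stands: it starts askew to the stand, at an unknown angle (15 to 75 degrees), its axis up to 1 mm off the shaft's in x and y, unmeasured.
- plunger (a joint): how far the bolt is pressed down on its spring, m, 0 at rest; 3 to 4 N start it, then 1.8 N per mm; more than 0.008 (about 18 N) counts as rammed. The bolt is 18 mm across flats; its top 5 mm taper to 10 mm across. A socket that stands askew sinks only 2 to 4 mm over the taper; when it comes square the bolt springs up into it and the push fades.
- key_bar (a point): centre of the T-key's crossbar, a dark steel bar 90 mm long (x), 16 mm wide (y), 22 mm high; z up along the key. The key weighs 0.3 to 0.5 kg. Below the bar come 17 mm of free 14 mm rod and a round flange 58 mm across, 4 mm thick, its underside 32 mm below this point, then rod and socket.
- key_tip (a point): centre of the open lower end of the key's socket, 137 mm below the crossbar's centre, z up along the key. The socket is 27 mm square outside with a square 20 mm hole 16 mm deep, sides parallel to the bar's x and y. Fully home on the unpressed bolt this point is 98 mm below the shaft's mouth, the flange 7 mm above it. On the bolt the socket has 0.1 to 0.2 rad of play either way.
- holder_mouth (a point): centre of the round 44 mm hole in the top of the key holder, a dark wooden block 85 x 85 mm and 120 mm high, fixed to the bench. The key hangs in it with its flange flat on the block's top, so that the crossbar's centre is 32 mm above this point; any yaw will do there.
- mallet: bystander: mallet lying on its side, about 260 mm long, wooden handle and black rubber head
- gouge: bystander: thin gouge, about 200 mm long, wooden handle, lying between the stand and the holder
- chisel: bystander: chisel about 230 mm long, wooden handle, lying on the bench
- tin: bystander: upright tin, 74 mm across, 90 mm high
- oil: bystander: upright amber bottle, 56 mm across, 130 mm high
- clay_bear: bystander: small sitting bear of fired clay, about 70 x 50 mm, 98 mm high
- offcut: bystander: block of pale wood 90 x 50 x 30 mm
Things that resemble listed ones, but are neither listed nor needed, are in the scene too. Leave any orange or red look-alike of the part that bears shaft_mouth alone.

How it is judged:
On the way, in this order (a step that is already met when the one before it is completed fails the run):
1. the key is fully home on the bolt (socket's end at least 92 mm below the shaft's mouth, within 8 mm of its axis) (z of key_tip in the frame of shaft_mouth below -0.092 m and horizontal distance between key_tip and shaft_mouth below 0.008 m), for 0.2 s.
2. the bolt is turned to its stop with the key still on it (value of joint bolt above 0.8 rad and z of key_tip in the frame of shaft_mouth below -0.085 m), for 0.2 s.
At the end, for the whole second after the job is handed in: The bolt is turned at least 0.8 rad, the key stands in its holder (crossbar's centre within 12 mm of the hole's axis and 28 to 36 mm above its mouth, upright within 0.1 rad), at rest and released (value of joint bolt above 0.8 rad and horizontal distance between key_bar and holder_mouth below 0.012 m and z of key_bar in the frame of holder_mouth between 0.028 and 0.036 m and angle between key_bar's own z axis and vertical below 0.1 rad and linear speed of tkey below 0.02 m/s); the robot touches nothing.
It fails at once if the bolt is rammed down more than 8 mm (value of joint plunger above 0.008 m).
It fails at once if one of the other things on the bench is disturbed (moved more than 25 mm) (distance of any of mallet, gouge, chisel, tin, oil, clay_bear, offcut from where it was at the start of the episode above 0.025 m).
It also fails if it takes over 61 s, if anything falls off the work surface, if the arm or the gripper's body presses on something with over 40 N, if the wrist force passes 120 N, or if a joint passes its speed limit or range.

ROBOT

A 6-joint arm with a two-finger parallel gripper is mounted at the origin on the work surface. World frame = base frame: x ahead of the robot, y to its left, z up, the work surface at z = 0. Lengths are in m, angles in rad, forces in N, time in s.
With the tool pointing down it reaches from about 0.275 to 1 m from the base axis. Payload 8.4 kg.
Tool frame: the origin (TCP) lies midway between the tips of the shut fingers; the grasp point (between the pads) lies bot.hold_point_z behind it (bot.hold_point_z is the distance from the TCP to the grasp point, in m); z points along the fingers, y is the line along which they close (so a half turn about z gives the same grasp; the last joint's range is limited). The gripper opens to 85 mm and grips with 20 to 120 N. Pads are 22 mm wide; open, the fingers measure 114 mm over their backs; the gripper's body (76 mm by 85 mm) begins 54 mm behind the grasp point. The pads swing forward as they close: fully open they stand 13 mm farther back than shut.
Start: joints at [1.273, 0.353, 1.633, -0, 1.155, -0.002], TCP at [0.182, 0.598, 0.231] pointing down, gripper open.
Joint ranges: [-2.63, 2.63], [-0.92, 2.1], [0.06, 2.66], [-1.3, 4.44], [0, 2.69], [-3.02, 3.02]. Speed limits (rad/s): [2.22, 2.22, 2.79, 3.14, 3.14, 3.14].

INTERFACE

Orientations are given as [roll, pitch, yaw] about the fixed x, y, z axes, in that order (R = Rz(yaw) Ry(pitch) Rx(roll)).
In Python, from station import bot gives the robot as it stands.
- The arm moves only by the tool step_arm, never from a script. Its argument "moves" is a list of rows, each a list of 5 numbers: the closure, from -1 (fully open) to 1 (shut), so that 0 is half open, then the shift along the tool's x, y, z each as a share of 0.05 m, from -1 to 1, then the turn about the tool's z as a share of 6 degrees, from -1 to 1. A call has 1 to 5 rows; each row shifts and turns the commanded pose from where the row before left it, along the tool's axes as they then stand; what a row does not reach is not made up. A row lasts 1/10 s, in which the tool goes at most 50 mm and 8.59 degrees, less where a joint would pass 70% of its speed; a pose out of reach is approached as far as the arm can. A call with a number of a shift or a turn outside -1 to 1 is refused whole. A call with a gripper value outside its range is refused whole. The fingers move at their own pace and stop on an object; "grip_force" is the grip in N (left out, the last holds). Time passes only in rows, so rows that do not move let the fingers close. It gives the time, the measured TCP pose, the force, the opening and the grip force at its end, in the units of the state.
- bot.get_obs(): the state, without advancing time (a new reading comes with each control period).
- bot.capture(name): name is "side" or "top"; returns a dict with "color" (480x640x3 uint8, blue, green, red), "camera_matrix" (3x3 intrinsics, pixels), "pose" (4x4, takes a point from camera to world coordinates). Camera axes: x right, y down, z forward; pixel columns grow to the right and rows downward; lengths in m; the calibration is good to about 2 mm. A picture is of the moment at which its call begins. There is no depth.
- bot.job_done(): hands the job in; it is judged then, once.
The state is a dict: "t": time; "q": joint angles; "joint_velocities": joint speeds; "tau": joint torques, N m; "tool_pos": TCP position; "tcp_rot": TCP orientation; "wrist_force": force on the tool from outside, world axes, zero at the start; "torque": the same for the moment, N m; "gripper_width": finger opening in m; "gripper_force": force on a finger pad.
Only numpy, scipy, OpenCV 4.12 (cv2) and the standard library are available. Lean on these libraries where they do the work, as an engineer would, in place of code of your own. Each camera call takes 0.05 s, during which the arm holds its last target. There are 200 camera calls.

## Working session

There is one attempt and no reset: what is moved stays moved. The work goes in short steps, Python scripts to look and compute and a tool call to move; the robot and the scene stay as the last step left them, time stands still between calls to the robot, and variables do not carry over. Pictures are saved under pics/ and viewed, at most 10 in all, crops included, and the job is handed in when it is done.

Besides the shell and the picture viewer there is one more tool, called by a JSON object that holds its "op" and its "data", one argument or row to a line. step_arm: Moves the arm, as the interface text tells. Shift numbers are shares of 0.05 m and turn numbers shares of 6 degrees, none past 1 either way. Its arguments: {"type":"object","properties":{"moves":{"type":"array"},"grip_force":{"type":"number"}},"required":["moves"]}

```bash
mkdir -p pics; ls; python3 - <<'E'
from station import bot
import cv2,numpy as np
print(bot.hold_point_z); print(bot.get_obs())
for n in("top","side"):
    c=bot.capture(n); cv2.imwrite(f"pics/{n}0.png",c["color"]); np.savez(f"{n}.npz",K=c["camera_matrix"],P=c["pose"]); print(n,c["camera_matrix"].tolist(),c["pose"].round(3).tolist())
E
```

```text
pics
0.0187
{'t': 0.0, 'q': array([ 1.27260926e+00,  3.53647381e-01,  1.63413478e+00,  3.49322429e-05,
        1.15521275e+00, -2.42058829e-03]), 'joint_velocities': array([-1.31691301e-03,  9.83668991e-04,  2.83158709e-04, -6.67832626e-05,
        2.15750854e-03, -9.79164486e-05]), 'tau': array([-1.70580974e-03, -6.05277085e+01, -3.42045021e+01, -2.77614117e-04,
        9.84235638e-03,  5.65178368e-06]), 'tool_pos': array([0.18203126, 0.59740168, 0.23056189]), 'tcp_rot': array([-3.14019047e+00, -3.53332326e-05,  2.84581203e+00]), 'wrist_force': array([-1.29114124,  0.37536377, -0.82206794]), 'torque': array([ 0.03085787, -0.00787612, -0.00623212]), 'gripper_force': 0.0, 'gripper_width': 0.08525794323115961}
top [[581.6335069443113, 0.0, 312.59040703422204], [0.0, 581.6335069443113, 236.38229364333935], [0.0, 0.0, 1.0]] [[-0.025, -0.99, 0.14, 0.33], [-0.999, 0.028, 0.018, -0.016], [-0.021, -0.139, -0.99, 1.544], [0.0, 0.0, 0.0, 1.0]]
side [[582.5561032278305, 0.0, 329.0363870851118], [0.0, 582.5561032278305, 233.94117374915706], [0.0, 0.0, 1.0]] [[0.801, -0.444, 0.401, -0.061], [-0.598, -0.601, 0.53, -0.763], [0.006, -0.665, -0.747, 1.193], [0.0, 0.0, 0.0, 1.0]]
```

View pics/top0.png

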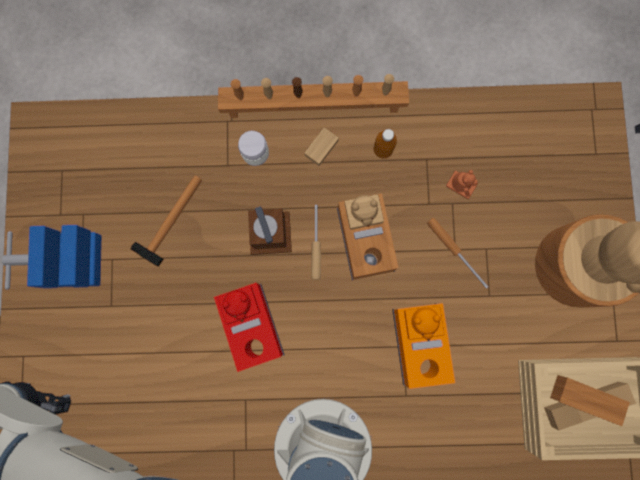

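View pics/side0.png

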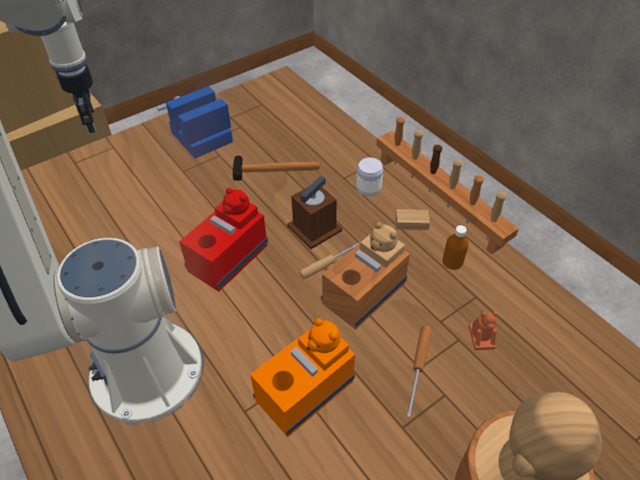

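The stand could be the brown one at top (368,237), the red at (248,327) or the orange at (426,345). By the description it is the brown wooden one. The key is in the dark holder at (266,228), and the gouge lies between them at (316,240). I'll check the choice in one close crop.

```bash
python3 - <<'E'
import cv2,numpy as np
t=cv2.imread("pics/top0.png");s=cv2.imread("pics/side0.png")
a=cv2.resize(t[185:285,240:400],(800,500),interpolation=cv2.INTER_CUBIC)
cv2.imwrite("pics/tc.png",a)
b=cv2.resize(s[170:330,285:415],(650,800)[:2],interpolation=cv2.INTER_CUBIC)
b=cv2.resize(s[170:320,280:420],(560,600),interpolation=cv2.INTER_CUBIC)
cv2.imwrite("pics/sc.png",b)
E
```

```text
(no output)
```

View pics/tc.png

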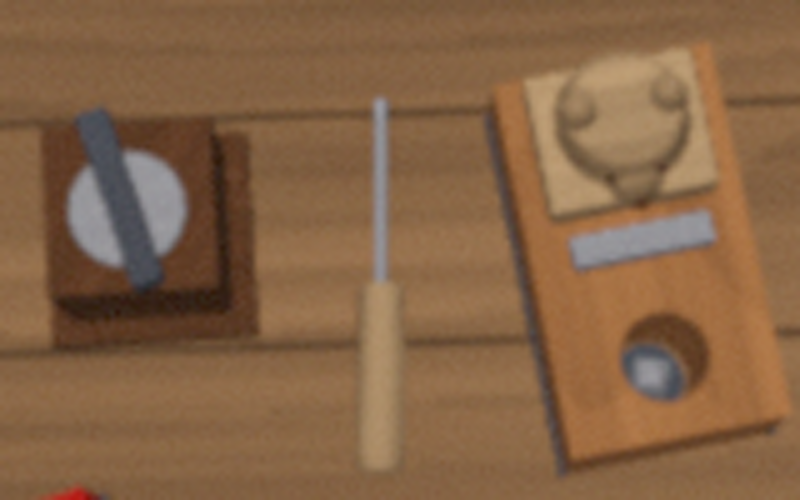

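View pics/sc.png

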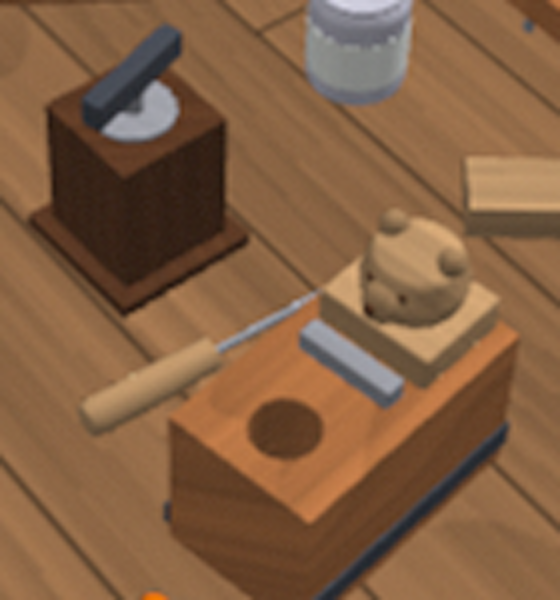

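The top crop confirms the choice. The brown stand's mouth is at crop (665,357), with the light bolt visible at about (650,372). The key's flange is at (127,209), with bar ends at (93,112) and (146,284). In the side crop the mouth is at (285,429).

```bash
cat > h.py <<'E'
import numpy as np,cv2
def ray(cam,uv,z):
    d=np.load(cam+".npz");K,P=d["K"],d["P"]
    r=P[:3,:3]@np.linalg.solve(K,[uv[0],uv[1],1.]);o=P[:3,3]
    return o+r*(z-o[2])/r[2]
def tc(u,v):return(240+(u+.5)/5-.5,185+(v+.5)/5-.5)
def sc(u,v):return(280+(u+.5)/4-.5,170+(v+.5)/4-.5)
E
python3 - <<'E'
from h import *
f=lambda n,p:print(n,p.round(4))
f("mouth t",ray("top",tc(665,357),.12));f("mouth s",ray("side",sc(285,429),.12))
c=[ray("top",tc(*p),.12) for p in((492,88),(710,42),(788,418),(565,468))]
for p in c:f("stand",p)
d=(c[0]+c[1]-c[2]-c[3])[:2];yaw=np.arctan2(d[1],d[0]);print("yaw",np.degrees(yaw),np.linalg.norm(d)/2)
f("mouth from corners",(c[2]+c[3])/2+.04*np.r_[np.cos(yaw),np.sin(yaw),0])
f("flange t",ray("top",tc(127,209),.124));f("flange s",ray("side",sc(139,108),.124))
h=[ray("top",tc(*p),.12) for p in((42,125),(213,118),(222,293),(57,300))]
for p in h:f("hold",p)
f("holder mid",np.mean(h,0))
a=ray("top",tc(93,112),.163);b=ray("top",tc(146,284),.163);f("bar",(a+b)/2);f("d",a-b);print(np.degrees(np.arctan2(*(a-b)[1::-1])),np.linalg.norm(a-b))
a=ray("side",sc(173,32),.163);b=ray("side",sc(94,102),.163);f("bar s",(a+b)/2);print(np.degrees(np.arctan2(*(a-b)[1::-1])),np.linalg.norm(a-b))
for i in((650,372),):f("bolt",ray("top",tc(*i),.038))
t=cv2.imread("pics/top0.png");cr=t[243:273,357:387]
cr=cv2.resize(cr,(600,600),interpolation=cv2.INTER_CUBIC);cr=cv2.normalize(cr,None,0,255,cv2.NORM_MINMAX)
cv2.imwrite("pics/bolt.png",cr)
E
```

```text
mouth t [ 0.4777 -0.1371  0.12  ]
mouth s [ 0.4763 -0.1379  0.12  ]
stand [ 0.6147 -0.0564  0.12  ]
stand [ 0.6348 -0.1657  0.12  ]
stand [ 0.4461 -0.1959  0.12  ]
stand [ 0.4246 -0.0861  0.12  ]
yaw 8.990885439820799 0.19180208505740456
mouth from corners [ 0.4748 -0.1348  0.12  ]
flange t [0.5582 0.1262 0.124 ]
flange s [0.5602 0.123  0.124 ]
hold [0.6025 0.1685 0.12  ]
hold [0.6036 0.083  0.12  ]
hold [0.5155 0.0802 0.12  ]
hold [0.5143 0.1619 0.12  ]
holder mid [0.559  0.1234 0.12  ]
bar [0.5576 0.1259 0.163 ]
d [0.0847 0.0245 0.    ]
16.10355928913297 0.08815777961405678
bar s [0.557 0.123 0.163]
16.040636738237485 0.08138716375936034
bolt [ 0.4786 -0.1359  0.038 ]
```

View pics/bolt.png

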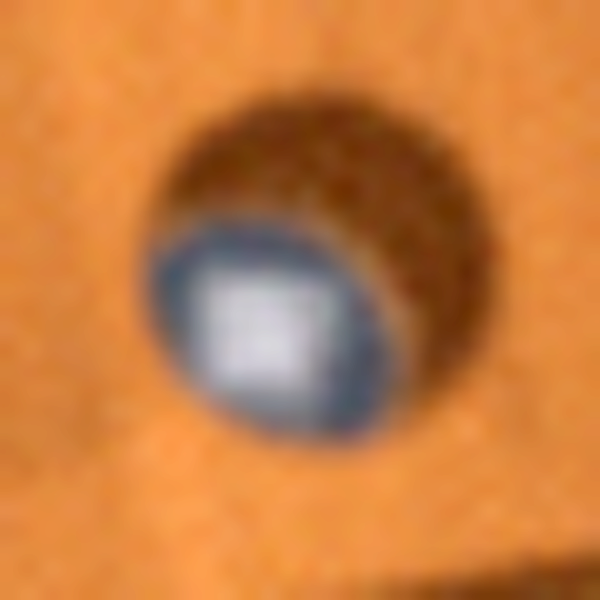

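The bolt shows at (262,330) in that crop, nearly square to the image, so its world angle is roughly -5°. First I'll turn the tool so it closes across the bar, using tool yaw 196° to leave room for the clockwise turn.

{"op": "step_arm", "data": {
  "moves": [
    [-1, 0, 0, 0, -1],
    [-1, 0, 0, 0, -1],
    [-1, 0, 0, 0, -1],
    [-1, 0, 0, 0, -1],
    [-1, 0, 0, 0, -1]
  ],
  "grip_force": 60
}}

```text
t: 0.6
tool_pos: [0.1821, 0.5976, 0.2308]
tcp_rot: [-3.141, -0.0, -2.909]
wrist_force: [-0.3, -0.6, 0.5]
gripper_width: 0.0858
gripper_force: 0.0
```

{"op": "step_arm", "data": {
  "moves": [
    [-1, 0, 0, 0, -0.5],
    [-1, 0, 0, 0, 0]
  ]
}}

```text
t: 0.8
tool_pos: [0.1821, 0.5976, 0.2309]
tcp_rot: [-3.141, -0.0, -2.861]
wrist_force: [0.2, -0.5, -0.3]
gripper_width: 0.0854
gripper_force: 0.0
```

```bash
cat >> h.py <<'E'
def go(x,y,z,yawdeg=None):
    from station import bot
    o=bot.get_obs();p=o["tool_pos"];w=o["tcp_rot"][2];R=cv2.Rodrigues(np.array([0,0,w]))[0]@np.diag([1,-1,-1])
    s=R.T@(np.array([x,y,z])-p)/.05
    print("t",round(o["t"],2),"pos",p.round(4),"rot",np.degrees(o["tcp_rot"]).round(2),"shares",s.round(3),"F",o["wrist_force"].round(2),"M",o["torque"].round(3),"q6",o["q"][5].round(3),"w",round(o["gripper_width"],4))
    if yawdeg is not None:print("turn",((np.degrees(w)-yawdeg+180)%360-180)/6)
E
python3 - <<'E'
from h import *
go(.5585,.1245,.20,196)
# bolt angle
import glob
from scipy.ndimage import map_coordinates
t=cv2.imread("pics/top0.png").astype(float)
cr=t[243:273,357:387];w=cr[:,:,0]
w=cv2.resize(w,(600,600),interpolation=cv2.INTER_CUBIC)
for th in(140,150,160,170,180):
    m=(w>th).astype(np.uint8);n,l,s,c=cv2.connectedComponentsWithStats(m)
    if n>1:
        i=1+s[1:,4].argmax();print(th,s[i],c[i],cv2.minAreaRect(np.argwhere(l==i)[:,::-1].astype(np.float32)))
E
```

```text
t 0.8 pos [0.1821 0.5976 0.2309] rot [-1.7996e+02 -2.0000e-02 -1.6391e+02] shares [ -4.611 -11.178   0.618] F [ 0.15 -0.49 -0.29] M [0.021 0.03  0.012] q6 -0.579 w 0.0854
turn 0.015163064272940119
140 [ 219  289   86   88 6443] [258.53096384 334.13565109] ((261.5, 332.5), (87.0, 85.0), 90.0)
150 [ 232  303   60   65 3097] [261.38359703 338.6151114 ] ((261.5, 334.9999694824219), (58.99999237060547, 63.99999237060547), -0.0)
```

{"op": "step_arm", "data": {
  "moves": [
    [-1, -0.31, -0.75, 0.04, 0],
    [-1, -0.31, -0.75, 0.04, 0],
    [-1, -0.31, -0.75, 0.04, 0],
    [-1, -0.31, -0.75, 0.04, 0],
    [-1, -0.31, -0.75, 0.04, 0]
  ]
}}

```text
t: 1.3
tool_pos: [0.3092, 0.4377, 0.2211]
tcp_rot: [-3.141, -0.0, -2.863]
wrist_force: [0.7, -0.1, 1.4]
gripper_width: 0.0854
gripper_force: 0.0
```

{"op": "step_arm", "data": {
  "moves": [
    [-1, -0.31, -0.75, 0.04, 0],
    [-1, -0.31, -0.75, 0.04, 0],
    [-1, -0.31, -0.75, 0.04, 0],
    [-1, -0.31, -0.75, 0.04, 0],
    [-1, -0.31, -0.75, 0.04, 0]
  ]
}}

```text
t: 1.8
tool_pos: [0.4356, 0.2789, 0.2112]
tcp_rot: [3.142, 0.0, -2.863]
wrist_force: [0.2, 0.9, -0.9]
gripper_width: 0.0852
gripper_force: 0.0
```

{"op": "step_arm", "data": {
  "moves": [
    [-1, -0.31, -0.75, 0.04, 0],
    [-1, -0.31, -0.75, 0.04, 0],
    [-1, -0.31, -0.75, 0.04, 0],
    [-1, -0.31, -0.75, 0.04, 0],
    [-1, 0, 0, 0, 0]
  ]
}}

```text
t: 2.3
tool_pos: [0.5383, 0.15, 0.203]
tcp_rot: [-3.14, 0.001, -2.867]
wrist_force: [-1.4, 0.3, 0.7]
gripper_width: 0.0857
gripper_force: 0.0
```

```bash
python3 - <<'E'
from h import *
go(.5585,.1245,.134,196)
t=cv2.imread("pics/top0.png").astype(float)
w=cv2.resize(t[243:273,357:387,0],(600,600),interpolation=cv2.INTER_CUBIC)
for th in(90,100,110,120,130):
    m=(w>th).astype(np.uint8);n,l,s,c=cv2.connectedComponentsWithStats(m)
    i=l[330,262];print(th,s[i],cv2.minAreaRect(np.argwhere(l==i)[:,::-1].astype(np.float32)))
E
```

```text
t 2.3 pos [0.5383 0.15   0.203 ] rot [-1.7993e+02  4.0000e-02 -1.6425e+02] shares [-0.25 -0.6   1.38] F [-1.37  0.32  0.74] M [-0.001  0.027 -0.013] q6 -1.575 w 0.0857
turn -0.040860157266896145
90 [  174   247   196   186 27782] ((265.35003662109375, 335.45001220703125), (194.4800567626953, 172.02789306640625), 18.43494987487793)
100 [  187   259   161   158 21012] ((263.2210693359375, 338.8084716796875), (160.01951599121094, 150.2246551513672), 7.907163143157959)
110 [  194   269   144   138 16541] ((261.8699951171875, 336.90997314453125), (142.55271911621094, 133.926025390625), 8.130102157592773)
120 [  202   275   127   118 12730] ((263.3465270996094, 334.0346374511719), (125.27517700195312, 115.62332153320312), 5.7105937004089355)
130 [ 210  282  104  104 9438] ((261.0545654296875, 333.3082275390625), (103.49454498291016, 102.23713684082031), 1.847610354423523)
```

{"op": "step_arm", "data": {
  "moves": [
    [-1, -0.25, -0.6, 0, 0],
    [-1, 0, 0, 0, 0]
  ]
}}

```text
t: 2.5
tool_pos: [0.5577, 0.1262, 0.2032]
tcp_rot: [-3.141, 0.001, -2.865]
wrist_force: [-0.3, 0.1, 0.1]
gripper_width: 0.0853
gripper_force: 0.0
```

```bash
python3 - <<'E'
from h import *
from station import bot
go(.5585,.1245,.134,196)
c=bot.capture("top");cv2.imwrite("pics/top1.png",c["color"])
s=bot.capture("side");cv2.imwrite("pics/side1.png",s["color"])
a=cv2.resize(c["color"][180:280,215:315],(400,400),interpolation=cv2.INTER_CUBIC);b=cv2.resize(s["color"][130:230,260:360],(400,400),interpolation=cv2.INTER_CUBIC)
cv2.imwrite("pics/c1.png",np.hstack([a,b]))
E
```

```text
t 2.5 pos [0.5577 0.1262 0.2032] rot [-1.7996e+02  4.0000e-02 -1.6413e+02] shares [-0.006 -0.037  1.384] F [-0.34  0.14  0.12] M [-0.037  0.049  0.03 ] q6 -1.627 w 0.0853
turn -0.022057408790497373
```

View pics/c1.png

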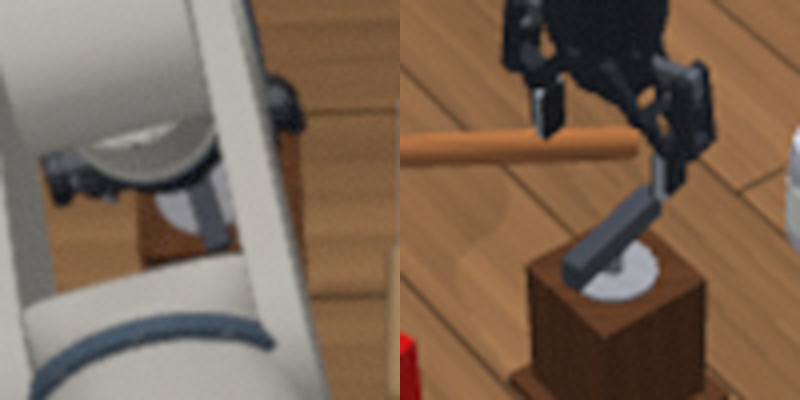

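The open fingers straddle the bar: the pads are at (545,110) and (665,180) in the side half, with the bar at (610,235). Going down to grip.

{"op": "step_arm", "data": {
  "moves": [
    [-1, 0, 0, 0.5, 0],
    [-1, 0, 0, 0.5, 0],
    [-1, 0, 0, 0.38, 0],
    [-1, 0, 0, 0, 0]
  ]
}}

```text
t: 3.0
tool_pos: [0.5536, 0.1285, 0.1319]
tcp_rot: [3.141, -0.005, -2.861]
wrist_force: [-1.1, 0.4, 0.0]
gripper_width: 0.0855
gripper_force: 0.0
```

{"op": "step_arm", "data": {
  "moves": [
    [0.2, 0, 0, 0, 0],
    [1, 0, 0, 0, 0],
    [1, 0, 0, 0, 0],
    [1, 0, 0, 0, 0],
    [1, 0, 0, 0, 0]
  ],
  "grip_force": 60
}}

```text
t: 3.5
tool_pos: [0.5566, 0.1277, 0.1351]
tcp_rot: [-3.141, 0.001, -2.861]
wrist_force: [-1.4, -0.6, 3.1]
gripper_width: 0.0153
gripper_force: 58.4
```

{"op": "step_arm", "data": {
  "moves": [
    [1, 0, 0, 0, 0],
    [1, 0, 0, 0, 0],
    [1, 0, 0, 0, 0]
  ]
}}

```text
t: 3.8
tool_pos: [0.5566, 0.1277, 0.1351]
tcp_rot: [-3.141, 0.001, -2.862]
wrist_force: [-1.4, -3.2, 6.2]
gripper_width: 0.0152
gripper_force: 59.0
```

```bash
python3 -c "
from h import *
go(.5585,.1245,.134,196)"
```

```text
t 3.8 pos [0.5566 0.1277 0.1351] rot [-1.7998e+02  5.0000e-02 -1.6396e+02] shares [-0.019 -0.073  0.022] F [-1.45 -3.19  6.23] M [-0.254  0.13   0.009] q6 -1.627 w 0.0152
turn 0.007021097674680732
```

{"op": "step_arm", "data": {
  "moves": [
    [1, 0, 0, -0.2, 0],
    [1, 0, 0, -0.6, 0],
    [1, 0, 0, -0.9, 0],
    [1, 0, 0, -0.9, 0],
    [1, 0, 0, -0.8, 0]
  ]
}}

```text
t: 4.3
tool_pos: [0.5557, 0.1279, 0.3065]
tcp_rot: [3.141, -0.0, -2.862]
wrist_force: [0.9, 0.5, -4.9]
gripper_width: 0.015
gripper_force: 59.8
```

{"op": "step_arm", "data": {
  "moves": [
    [1, 0, 0, 0, 1],
    [1, 0, 0, 0, 1],
    [1, 0, 0, 0, 0.5],
    [1, 0, 0, 0, 0],
    [1, 0, 0, 0, 0]
  ]
}}

```text
t: 4.8
tool_pos: [0.5558, 0.1279, 0.3042]
tcp_rot: [-3.142, -0.001, -3.122]
wrist_force: [0.1, -0.3, -4.5]
gripper_width: 0.015
gripper_force: 59.8
```

```bash
python3 -c "
from h import *
go(.477,-.1375,.305,181)"
```

```text
t 4.8 pos [0.5558 0.1279 0.3042] rot [-1.8000e+02 -4.0000e-02 -1.7885e+02] shares [ 1.682 -5.276 -0.016] F [ 0.13 -0.29 -4.51] M [ 0.024 -0.063  0.034] q6 -1.367 w 0.015
turn 0.02417899751067883
```

{"op": "step_arm", "data": {
  "moves": [
    [1, 0.21, -0.66, 0, 0],
    [1, 0.21, -0.66, 0, 0],
    [1, 0.21, -0.66, 0, 0],
    [1, 0.21, -0.66, 0, 0],
    [1, 0.21, -0.66, 0, 0]
  ]
}}

```text
t: 5.3
tool_pos: [0.506, -0.0391, 0.3043]
tcp_rot: [3.141, -0.0, -3.121]
wrist_force: [0.0, -0.2, -4.5]
gripper_width: 0.0153
gripper_force: 60.1
```

{"op": "step_arm", "data": {
  "moves": [
    [1, 0.21, -0.66, 0, 0],
    [1, 0.21, -0.66, 0, 0],
    [1, 0.21, -0.66, 0, 0],
    [1, 0, 0, 0, 0],
    [1, 0, 0, 0, 0]
  ]
}}

```text
t: 5.8
tool_pos: [0.4767, -0.138, 0.3043]
tcp_rot: [3.141, -0.0, -3.124]
wrist_force: [0.1, -0.4, -5.8]
gripper_width: 0.0151
gripper_force: 60.4
```

```bash
python3 - <<'E'
from h import *
from station import bot
go(.477,-.1375,.305,181)
c=bot.capture("top");cv2.imwrite("pics/top2.png",c["color"])
s=bot.capture("side");cv2.imwrite("pics/side2.png",s["color"])
p=bot.get_obs()["tool_pos"]
def proj(cam,X):
    d=np.load(cam+".npz");P=np.linalg.inv(d["P"]);x=d["K"]@(P[:3,:3]@X+P[:3,3]);return x[:2]/x[2]
for dz in(.0187+.011,.0187,.0187-.137):print(dz,[proj(k,p+[0,0,dz]).round(1) for k in("side","top")])
x,y=proj("side",p).astype(int);a=s["color"][y-60:y+90,x-75:x+75]
print(x-75,y-60)
cv2.imwrite("pics/c2.png",cv2.resize(a,(600,600),interpolation=cv2.INTER_CUBIC))
E
```

```text
t 5.8 pos [ 0.4767 -0.138   0.3043] rot [ 1.7997e+02 -1.0000e-02 -1.7900e+02] shares [-0.005  0.01  -0.015] F [ 0.14 -0.37 -5.82] M [-0.07  -0.004  0.008] q6 -1.874 w 0.0151
turn 2.8397054118537806e-05
0.0297 [array([354.4, 212.5]), array([380.8, 245.4])]
0.0187 [array([354.2, 216.2]), array([380.4, 246.1])]
-0.11830000000000002 [array([351.9, 258.4]), array([374.9, 253.3])]
278 162
```

View pics/c2.png

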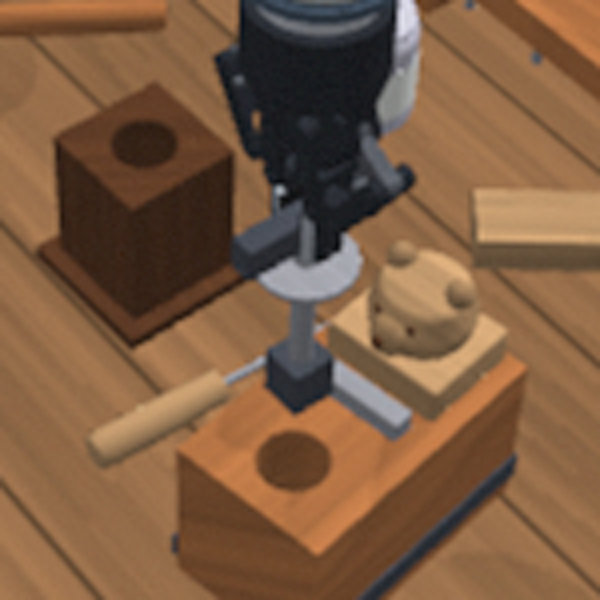

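The socket's lower end is at about (299,388), the stand's mouth at (293,461), and the empty holder's mouth at (145,144).

```bash
python3 - <<'E'
from h import *
c=lambda u,v:(278+(u+.5)/4-.5,162+(v+.5)/4-.5)
z=.3043+.0187-.137
print("tip",ray("side",c(299.5,387),z),"mouth",ray("side",c(293,461),.12),"holder",ray("side",c(145,144),.12))
print("flange",ray("side",c(310,262),z+.107))
t=cv2.imread("pics/top2.png")
print("rod x at y=320..",ray("side",c(302.5,320),z+.06))
a=cv2.resize(t[190:270,235:395],(800,400),interpolation=cv2.INTER_CUBIC);cv2.imwrite("pics/c3.png",a)
E
```

```text
tip [ 0.47828577 -0.13772366  0.186     ] mouth [ 0.47632808 -0.13792567  0.12      ] holder [0.55930738 0.12406252 0.12      ]
flange [ 0.47770495 -0.14117293  0.293     ]
rod x at y=320.. [ 0.47630441 -0.13939263  0.246     ]
```

View pics/c3.png

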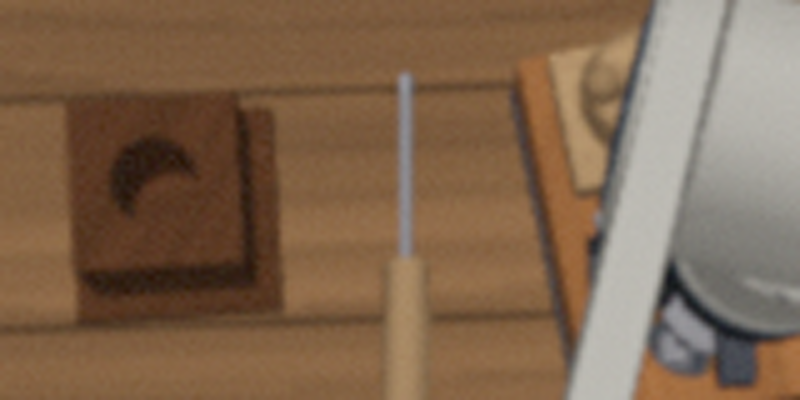

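{"op": "step_arm", "data": {
  "moves": [
    [1, 0.01, 0, 0.4, 0],
    [1, 0, 0, 0.4, 0],
    [1, 0, 0, 0.4, 0],
    [1, 0, 0, 0.4, 0],
    [1, 0, 0, 0, 0]
  ]
}}

```text
t: 6.4
tool_pos: [0.4751, -0.136, 0.2219]
tcp_rot: [3.14, -0.005, -3.121]
wrist_force: [-1.5, -0.0, -4.3]
gripper_width: 0.0149
gripper_force: 60.2
```

```bash
python3 -c "
from h import *
go(.477,-.1375,.168,181)"
```

```text
t 6.4 pos [ 0.4751 -0.136   0.2219] rot [ 179.9    -0.27 -178.84] shares [-0.037 -0.031  1.078] F [-1.55 -0.04 -4.32] M [0.019 0.07  0.015] q6 -1.873 w 0.0149
turn 0.02733737774974543
```

{"op": "step_arm", "data": {
  "moves": [
    [1, 0, 0, 0.3, 0],
    [1, 0, 0, 0.3, 0],
    [1, 0, 0, 0.3, 0],
    [1, 0, 0, 0.16, 0],
    [1, 0, 0, 0, 0]
  ]
}}

```text
t: 6.9
tool_pos: [0.4765, -0.137, 0.1711]
tcp_rot: [3.141, -0.001, -3.122]
wrist_force: [-0.1, 0.4, -4.7]
gripper_width: 0.0153
gripper_force: 60.1
```

{"op": "step_arm", "data": {
  "moves": [
    [1, 0, 0, 0, 0],
    [1, 0, 0, 0, 0]
  ]
}}

```text
t: 7.1
tool_pos: [0.4773, -0.1376, 0.1723]
tcp_rot: [-3.141, 0.001, -3.123]
wrist_force: [-0.8, -0.4, -4.8]
gripper_width: 0.0151
gripper_force: 60.2
```

```bash
python3 -c "
from h import *
go(.477,-.1375,.158,181)"
```

```text
t 7.1 pos [ 0.4773 -0.1376  0.1723] rot [-1.7997e+02  9.0000e-02 -1.7893e+02] shares [0.006 0.003 0.285] F [-0.79 -0.4  -4.8 ] M [ 0.008  0.014 -0.024] q6 -1.873 w 0.0151
turn 0.011395769538959636
```

{"op": "step_arm", "data": {
  "moves": [
    [1, 0, 0, 0.12, 0],
    [1, 0, 0, 0.1, 0],
    [1, 0, 0, 0, 0]
  ]
}}

```text
t: 7.4
tool_pos: [0.476, -0.1374, 0.1595]
tcp_rot: [3.141, -0.001, -3.123]
wrist_force: [0.0, 0.3, -4.3]
gripper_width: 0.0149
gripper_force: 60.3
```

{"op": "step_arm", "data": {
  "moves": [
    [1, 0, 0, 0.04, 0],
    [1, 0, 0, 0.04, 0],
    [1, 0, 0, 0, 0]
  ]
}}

```text
t: 7.7
tool_pos: [0.4764, -0.1375, 0.156]
tcp_rot: [3.141, -0.0, -3.123]
wrist_force: [-0.2, -0.0, -4.2]
gripper_width: 0.0147
gripper_force: 60.3
```

{"op": "step_arm", "data": {
  "moves": [
    [1, 0, 0, 0.04, 0],
    [1, 0, 0, 0, 0]
  ]
}}

```text
t: 7.9
tool_pos: [0.4767, -0.1375, 0.1543]
tcp_rot: [3.142, 0.0, -3.123]
wrist_force: [0.0, -0.1, -3.0]
gripper_width: 0.015
gripper_force: 60.7
```

{"op": "step_arm", "data": {
  "moves": [
    [1, 0, 0, 0.03, 0],
    [1, 0, 0, 0, 0]
  ]
}}

```text
t: 8.1
tool_pos: [0.4768, -0.1375, 0.153]
tcp_rot: [-3.142, 0.0, -3.123]
wrist_force: [-0.0, 0.8, 0.5]
gripper_width: 0.0147
gripper_force: 61.0
```

{"op": "step_arm", "data": {
  "moves": [
    [1, 0, 0, 0.03, 0],
    [1, 0, 0, 0, 0]
  ]
}}

```text
t: 8.3
tool_pos: [0.4768, -0.1376, 0.1515]
tcp_rot: [-3.142, 0.001, -3.123]
wrist_force: [0.0, 1.0, 2.9]
gripper_width: 0.0149
gripper_force: 61.4
```

The key is on the taper with a push of about 7.5 N. Now I'll turn clockwise to feel for the square.

{"op": "step_arm", "data": {
  "moves": [
    [1, 0, 0, 0, 0.4],
    [1, 0, 0, 0, 0]
  ]
}}

```text
t: 8.5
tool_pos: [0.4766, -0.1375, 0.1514]
tcp_rot: [3.142, 0.0, 3.117]
wrist_force: [-0.1, 0.9, 1.8]
gripper_width: 0.015
gripper_force: 61.3
```

{"op": "step_arm", "data": {
  "moves": [
    [1, 0, 0, 0, 0.4],
    [1, 0, 0, 0, 0]
  ]
}}

```text
t: 8.7
tool_pos: [0.4764, -0.1375, 0.1513]
tcp_rot: [3.141, -0.0, 3.076]
wrist_force: [-0.0, 1.5, 1.5]
gripper_width: 0.0151
gripper_force: 61.2
```

{"op": "step_arm", "data": {
  "moves": [
    [1, 0, 0, 0, 0.4],
    [1, 0, 0, 0, 0]
  ]
}}

```text
t: 8.9
tool_pos: [0.4762, -0.1372, 0.1509]
tcp_rot: [3.141, -0.001, 3.035]
wrist_force: [-0.0, 3.5, -1.9]
gripper_width: 0.0152
gripper_force: 60.6
```

{"op": "step_arm", "data": {
  "moves": [
    [1, 0, 0, 0, 0.4],
    [1, 0, 0, 0, 0]
  ]
}}

```text
t: 9.1
tool_pos: [0.4761, -0.1373, 0.1508]
tcp_rot: [3.141, -0.001, 2.994]
wrist_force: [-0.7, 1.7, -4.3]
gripper_width: 0.0149
gripper_force: 60.5
```

{"op": "step_arm", "data": {
  "moves": [
    [1, 0, 0, 0.03, 0],
    [1, 0, 0, 0, 0]
  ]
}}

```text
t: 9.3
tool_pos: [0.4764, -0.1374, 0.1494]
tcp_rot: [3.141, -0.001, 2.994]
wrist_force: [0.0, 1.4, -4.9]
gripper_width: 0.0149
gripper_force: 60.4
```

{"op": "step_arm", "data": {
  "moves": [
    [1, 0, 0, 0.04, 0],
    [1, 0, 0, 0.04, 0],
    [1, 0, 0, 0, 0]
  ]
}}

```text
t: 9.6
tool_pos: [0.4764, -0.1374, 0.1454]
tcp_rot: [3.141, -0.0, 2.993]
wrist_force: [0.2, 2.0, -5.0]
gripper_width: 0.0148
gripper_force: 60.4
```

{"op": "step_arm", "data": {
  "moves": [
    [1, 0, 0, 0.03, 0],
    [1, 0, 0, 0.03, 0],
    [1, 0, 0, 0, 0]
  ]
}}

```text
t: 9.9
tool_pos: [0.4765, -0.1375, 0.1426]
tcp_rot: [3.142, -0.0, 2.992]
wrist_force: [-0.6, 2.6, -3.8]
gripper_width: 0.0151
gripper_force: 60.5
```

{"op": "step_arm", "data": {
  "moves": [
    [1, 0, 0, 0.03, 0],
    [1, 0, 0, 0, 0]
  ]
}}

```text
t: 10.1
tool_pos: [0.4766, -0.1375, 0.1413]
tcp_rot: [3.142, 0.0, 2.992]
wrist_force: [-0.4, 2.6, -0.3]
gripper_width: 0.015
gripper_force: 61.0
```

The key is home. Turning the bolt clockwise.

{"op": "step_arm", "data": {
  "moves": [
    [1, 0, 0, 0, 0],
    [1, 0, 0, 0, 0],
    [1, 0, 0, 0, 0.5],
    [1, 0, 0, 0, 0.5],
    [1, 0, 0, 0, 0]
  ],
  "grip_force": 80
}}

```text
t: 10.6
tool_pos: [0.4764, -0.1374, 0.1413]
tcp_rot: [3.141, -0.0, 2.887]
wrist_force: [-0.9, 3.7, 0.3]
gripper_width: 0.0143
gripper_force: 82.2
```

{"op": "step_arm", "data": {
  "moves": [
    [1, 0, 0, 0, 0.7],
    [1, 0, 0, 0, 0.7],
    [1, 0, 0, 0, 0.7],
    [1, 0, 0, 0, 0.7],
    [1, 0, 0, 0, 0.7]
  ]
}}

```text
t: 11.1
tool_pos: [0.4764, -0.1372, 0.1413]
tcp_rot: [3.141, -0.001, 2.52]
wrist_force: [-2.0, 4.4, 0.5]
gripper_width: 0.0148
gripper_force: 82.3
```

```bash
python3 -c "
from h import *
go(.477,-.1375,.141,110)"
```

```text
t 11.1 pos [ 0.4764 -0.1372  0.1413] rot [ 1.7999e+02 -3.0000e-02  1.4440e+02] shares [-0.013  0.002  0.006] F [-2.02  4.37  0.52] M [1.346 0.345 0.248] q6 -1.233 w 0.0148
turn 5.732535032607501
```

{"op": "step_arm", "data": {
  "moves": [
    [1, 0, 0, 0, 0.7],
    [1, 0, 0, 0, 0.7],
    [1, 0, 0, 0, 0.7],
    [1, 0, 0, 0, 0.7],
    [1, 0, 0, 0, 0.5]
  ]
}}

```text
t: 11.6
tool_pos: [0.4765, -0.1372, 0.1413]
tcp_rot: [3.141, -0.001, 2.175]
wrist_force: [-1.9, 5.8, 1.1]
gripper_width: 0.0142
gripper_force: 82.3
```

```bash
python3 -c "
from h import *
go(.477,-.1375,.141,110)"
```

```text
t 11.6 pos [ 0.4765 -0.1372  0.1413] rot [ 1.7999e+02 -3.0000e-02  1.2460e+02] shares [-0.011  0.005  0.006] F [-1.87  5.78  1.12] M [1.436 0.304 0.218] q6 -0.888 w 0.0142
turn 2.434045982469845
```

{"op": "step_arm", "data": {
  "moves": [
    [1, 0, 0, 0, 0.4],
    [1, 0, 0, 0, 0.4],
    [1, 0, 0, 0, 0.4],
    [1, 0, 0, 0, 0]
  ]
}}

```text
t: 12.0
tool_pos: [0.4765, -0.1372, 0.1413]
tcp_rot: [3.141, -0.001, 2.05]
wrist_force: [-0.9, 4.9, -0.7]
gripper_width: 0.0144
gripper_force: 82.2
```

```bash
python3 -c "
from h import *
go(.477,-.1375,.141,110)"
```

```text
t 12.0 pos [ 0.4765 -0.1372  0.1413] rot [ 1.7999e+02 -4.0000e-02  1.1748e+02] shares [-0.011  0.006  0.005] F [-0.87  4.86 -0.7 ] M [1.457 0.273 0.114] q6 -0.764 w 0.0144
turn 1.2460236311477786
```

{"op": "step_arm", "data": {
  "moves": [
    [1, 0, 0, 0, 0.4],
    [1, 0, 0, 0, 0.4]
  ]
}}

```text
t: 12.2
tool_pos: [0.4765, -0.1372, 0.1413]
tcp_rot: [3.141, -0.001, 1.966]
wrist_force: [-0.9, 5.3, 0.2]
gripper_width: 0.0148
gripper_force: 82.2
```

```bash
python3 -c "
from h import *
go(.477,-.1375,.141,110)"
```

```text
t 12.2 pos [ 0.4765 -0.1372  0.1413] rot [ 1.7999e+02 -4.0000e-02  1.1267e+02] shares [-0.01   0.007  0.006] F [-0.94  5.29  0.15] M [1.435 0.27  0.258] q6 -0.68 w 0.0148
turn 0.44439119600468285
```

{"op": "step_arm", "data": {
  "moves": [
    [1, 0, 0, 0, 0.4],
    [1, 0, 0, 0, 0]
  ]
}}

```text
t: 12.4
tool_pos: [0.4766, -0.1373, 0.1413]
tcp_rot: [3.141, -0.0, 1.926]
wrist_force: [-0.9, 4.9, 0.1]
gripper_width: 0.0147
gripper_force: 82.3
```

```bash
python3 -c "
from h import *
go(.477,-.1375,.141,110)"
```

```text
t 12.4 pos [ 0.4766 -0.1373  0.1413] rot [ 1.7999e+02 -2.0000e-02  1.1033e+02] shares [-0.007  0.006  0.006] F [-0.88  4.94  0.13] M [1.412 0.23  0.436] q6 -0.639 w 0.0147
turn 0.054717141278018744
```

{"op": "step_arm", "data": {
  "moves": [
    [1, 0, 0, 0, 0.4],
    [1, 0, 0, 0, 0],
    [1, 0, 0, 0, 0]
  ]
}}

```text
t: 12.7
tool_pos: [0.4766, -0.1374, 0.1413]
tcp_rot: [3.142, -0.0, 1.886]
wrist_force: [-0.5, 4.6, -0.8]
gripper_width: 0.0145
gripper_force: 82.5
```

```bash
python3 -c "
from h import *
go(.477,-.1375,.141,110)"
```

```text
t 12.7 pos [ 0.4766 -0.1374  0.1413] rot [ 1.8000e+02 -1.0000e-02  1.0803e+02] shares [-0.005  0.007  0.006] F [-0.52  4.58 -0.82] M [1.422 0.219 0.625] q6 -0.599 w 0.0145
turn -0.3278665000835588
```

{"op": "step_arm", "data": {
  "moves": [
    [1, 0, 0, 0, 0.4],
    [1, 0, 0, 0, 0],
    [1, 0, 0, 0, 0]
  ]
}}

```text
t: 13.0
tool_pos: [0.4766, -0.1375, 0.1413]
tcp_rot: [-3.142, 0.0, 1.844]
wrist_force: [-1.3, 4.3, 0.7]
gripper_width: 0.0149
gripper_force: 83.3
```

```bash
python3 -c "
from h import *
go(.477,-.1375,.141,110)"
```

```text
t 13.0 pos [ 0.4766 -0.1375  0.1413] rot [-1.8000e+02  1.0000e-02  1.0563e+02] shares [-0.002  0.008  0.006] F [-1.27  4.28  0.74] M [1.383 0.231 1.04 ] q6 -0.557 w 0.0149
turn -0.7279515173672214
```

The torque has risen to 1.04 N m, so the bolt is at its stop. I'll back off into the play and draw the key out.

{"op": "step_arm", "data": {
  "moves": [
    [1, 0, 0, 0, -0.5],
    [1, 0, 0, 0, -0.5],
    [1, 0, 0, 0, -0.4],
    [1, 0, 0, 0, 0]
  ]
}}

```text
t: 13.4
tool_pos: [0.4766, -0.1373, 0.1413]
tcp_rot: [3.141, -0.001, 1.989]
wrist_force: [-0.9, 5.1, 0.3]
gripper_width: 0.0148
gripper_force: 82.2
```

{"op": "step_arm", "data": {
  "moves": [
    [1, 0, 0, -0.1, 0],
    [1, 0, 0, -0.1, 0],
    [1, 0, 0, -0.2, 0],
    [1, 0, 0, 0, 0]
  ]
}}

```text
t: 13.8
tool_pos: [0.4778, -0.1385, 0.163]
tcp_rot: [3.14, 0.003, 1.988]
wrist_force: [1.1, -0.3, -4.4]
gripper_width: 0.0145
gripper_force: 81.6
```

```bash
python3 -c "
from h import *
go(.477,-.1375,.31,196)"
```

```text
t 13.8 pos [ 0.4778 -0.1385  0.163 ] rot [1.7989e+02 1.7000e-01 1.1388e+02] shares [ 0.026 -0.007 -2.941] F [ 1.08 -0.25 -4.39] M [-0.048 -0.093 -0.03 ] q6 -0.701 w 0.0145
turn -13.686171615458157
```

{"op": "step_arm", "data": {
  "moves": [
    [1, 0, 0, -0.4, 0],
    [1, 0, 0, -0.7, 0],
    [1, 0, 0, -0.8, 0],
    [1, 0, 0, -0.8, 0],
    [1, 0, 0, -0.2, 0]
  ]
}}

```text
t: 14.3
tool_pos: [0.4787, -0.1387, 0.311]
tcp_rot: [3.136, 0.006, 1.987]
wrist_force: [1.0, -0.6, -4.1]
gripper_width: 0.0147
gripper_force: 81.6
```

{"op": "step_arm", "data": {
  "moves": [
    [1, 0, 0, 0, 0],
    [1, 0, 0, 0, 0]
  ]
}}

```text
t: 14.5
tool_pos: [0.4757, -0.1375, 0.3046]
tcp_rot: [-3.14, -0.001, 1.987]
wrist_force: [-1.0, 0.2, -6.0]
gripper_width: 0.0145
gripper_force: 81.7
```

```bash
python3 -c "
from h import *
go(.559,.124,.31,114)"
```

```text
t 14.5 pos [ 0.4757 -0.1375  0.3046] rot [-1.7990e+02 -6.0000e-02  1.1385e+02] shares [ 4.11   3.638 -0.107] F [-0.98  0.2  -5.95] M [0.083 0.017 0.041] q6 -0.7 w 0.0145
turn -0.025171349492031442
```

{"op": "step_arm", "data": {
  "moves": [
    [1, 0.51, 0.45, 0, 0],
    [1, 0.51, 0.45, 0, 0],
    [1, 0.51, 0.45, 0, 0],
    [1, 0.51, 0.45, 0, 0],
    [1, 0.51, 0.45, 0, 0]
  ]
}}

```text
t: 15.0
tool_pos: [0.527, 0.0257, 0.3035]
tcp_rot: [-3.138, -0.001, 1.987]
wrist_force: [0.5, -0.8, -5.1]
gripper_width: 0.0143
gripper_force: 81.5
```

{"op": "step_arm", "data": {
  "moves": [
    [1, 0.51, 0.45, 0, 0],
    [1, 0.51, 0.45, 0, 0],
    [1, 0.5, 0.46, 0, 0],
    [1, 0, 0, 0, 0],
    [1, 0, 0, 0, 0]
  ]
}}

```text
t: 15.5
tool_pos: [0.5583, 0.1218, 0.3036]
tcp_rot: [-3.137, -0.0, 1.989]
wrist_force: [-0.0, 0.3, -4.8]
gripper_width: 0.0148
gripper_force: 81.5
```

```bash
python3 - <<'E'
from h import *
from station import bot
go(.559,.124,.31,114)
c=bot.capture("top");s=bot.capture("side")
cv2.imwrite("pics/top4.png",c["color"]);cv2.imwrite("pics/side4.png",s["color"])
b=cv2.resize(s["color"][125:275,270:420],(600,600),interpolation=cv2.INTER_CUBIC);cv2.imwrite("pics/c4.png",b)
E
```

```text
t 15.5 pos [0.5583 0.1218 0.3036] rot [-1.7975e+02 -2.0000e-02  1.1395e+02] shares [ 0.035  0.03  -0.128] F [-0.05  0.29 -4.84] M [0.012 0.069 0.067] q6 -0.205 w 0.0148
turn -0.008384153358917956
```

View pics/c4.png

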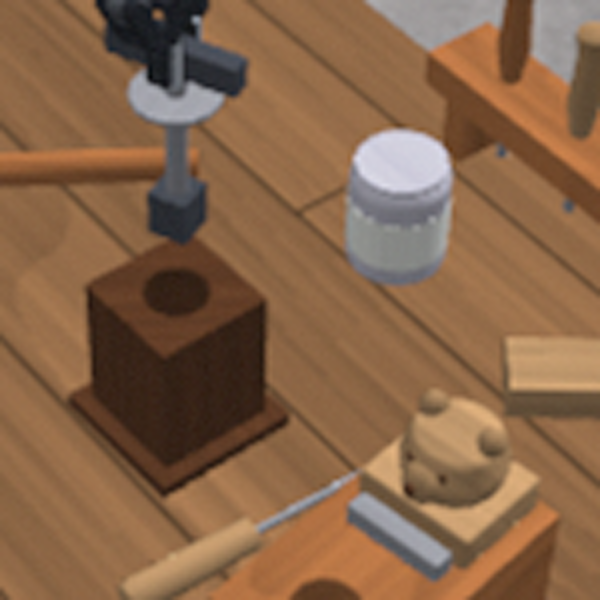

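The jaw at (400,535) has closed up to the bear's base. The socket's lower end is at about (177,221) and the holder's mouth at (176,292).

```bash
python3 - <<'E'
from h import *
c=lambda u,v:(270+(u+.5)/4-.5,125+(v+.5)/4-.5)
a=ray("side",c(177,221),.184);b=ray("side",c(176,292),.12);print(a,b,b-a)
from station import bot
p=bot.get_obs()["tool_pos"];go(p[0]+(b-a)[0],p[1]+(b-a)[1],.31)
E
```

```text
[0.55948145 0.12278043 0.184     ] [0.55878207 0.12444991 0.12      ] [-0.00069938  0.00166948 -0.064     ]
t 15.6 pos [0.5584 0.1207 0.3046] rot [-1.7983e+02 -1.0000e-02  1.1384e+02] shares [ 0.036  0.001 -0.108] F [-0.27 -0.97 -4.26] M [-0.034 -0.004  0.013] q6 -0.205 w 0.0149
```

{"op": "step_arm", "data": {
  "moves": [
    [1, 0.045, 0.015, 0, 0],
    [1, 0, 0, 0.3, 0],
    [1, 0, 0, 0.5, 0],
    [1, 0, 0, 0.5, 0],
    [1, 0, 0, 0, 0]
  ]
}}

```text
t: 16.1
tool_pos: [0.5573, 0.1231, 0.2382]
tcp_rot: [-3.137, -0.002, 1.986]
wrist_force: [-0.3, 1.6, -5.9]
gripper_width: 0.0147
gripper_force: 81.4
```

{"op": "step_arm", "data": {
  "moves": [
    [1, 0, 0, 0.3, 0],
    [1, 0, 0, 0.5, 0],
    [1, 0, 0, 0.5, 0],
    [1, 0, 0, 0.3, 0],
    [1, 0, 0, 0, 0]
  ]
}}

```text
t: 16.6
tool_pos: [0.5586, 0.1235, 0.1605]
tcp_rot: [-3.14, -0.001, 1.986]
wrist_force: [0.1, 0.6, -3.9]
gripper_width: 0.0146
gripper_force: 81.5
```

```bash
python3 -c "
from h import *
go(.5587,.124,.136,114)"
```

```text
t 16.6 pos [0.5586 0.1235 0.1605] rot [-1.7989e+02 -3.0000e-02  1.1381e+02] shares [0.009 0.007 0.491] F [ 0.12  0.63 -3.91] M [ 0.121  0.054 -0.029] q6 -0.201 w 0.0146
turn -0.031999103031646804
```

{"op": "step_arm", "data": {
  "moves": [
    [1, 0, 0, 0.2, 0],
    [1, 0, 0, 0.18, 0],
    [1, 0, 0, 0, 0],
    [1, 0, 0, 0, 0]
  ]
}}

```text
t: 17.0
tool_pos: [0.5592, 0.1239, 0.1425]
tcp_rot: [-3.142, 0.0, 1.987]
wrist_force: [-0.1, -0.5, -3.7]
gripper_width: 0.0141
gripper_force: 81.4
```

{"op": "step_arm", "data": {
  "moves": [
    [1, 0, 0, 0.03, 0],
    [1, 0, 0, 0.03, 0],
    [1, 0, 0, 0, 0]
  ]
}}

```text
t: 17.3
tool_pos: [0.5591, 0.1239, 0.1393]
tcp_rot: [-3.142, 0.0, 1.987]
wrist_force: [0.1, -0.5, -3.2]
gripper_width: 0.0147
gripper_force: 81.4
```

{"op": "step_arm", "data": {
  "moves": [
    [1, 0, 0, 0.02, 0],
    [1, 0, 0, 0.02, 0],
    [1, 0, 0, 0, 0]
  ]
}}

```text
t: 17.6
tool_pos: [0.559, 0.1239, 0.1371]
tcp_rot: [-3.141, -0.0, 1.987]
wrist_force: [0.4, 0.1, -5.8]
gripper_width: 0.0145
gripper_force: 81.4
```

{"op": "step_arm", "data": {
  "moves": [
    [1, 0, 0, 0.02, 0],
    [1, 0, 0, 0.01, 0],
    [1, 0, 0, 0, 0],
    [1, 0, 0, 0, 0]
  ]
}}

```text
t: 18.0
tool_pos: [0.5591, 0.1239, 0.1358]
tcp_rot: [-3.142, -0.0, 1.987]
wrist_force: [0.6, 0.2, -5.2]
gripper_width: 0.0149
gripper_force: 81.4
```

{"op": "step_arm", "data": {
  "moves": [
    [1, 0, 0, 0.02, 0],
    [1, 0, 0, 0, 0],
    [1, 0, 0, 0, 0]
  ]
}}

```text
t: 18.3
tool_pos: [0.5592, 0.124, 0.1351]
tcp_rot: [3.141, 0.0, 1.987]
wrist_force: [-1.5, 0.4, 1.3]
gripper_width: 0.0148
gripper_force: 82.2
```

{"op": "step_arm", "data": {
  "moves": [
    [1, 0, 0, 0.01, 0],
    [1, 0, 0, 0, 0]
  ]
}}

```text
t: 18.5
tool_pos: [0.5593, 0.124, 0.1351]
tcp_rot: [3.141, 0.0, 1.987]
wrist_force: [-4.4, -0.1, 7.8]
gripper_width: 0.0146
gripper_force: 83.5
```

The flange is seated at z 0.1351. Letting go and rising.

{"op": "step_arm", "data": {
  "moves": [
    [0.6, 0, 0, 0, 0],
    [0.2, 0, 0, 0, 0],
    [-0.4, 0, 0, 0, 0],
    [-1, 0, 0, 0, 0],
    [-1, 0, 0, 0, 0]
  ]
}}

```text
t: 19.0
tool_pos: [0.5592, 0.1239, 0.1342]
tcp_rot: [-3.142, 0.0, 1.987]
wrist_force: [0.3, 0.3, -0.6]
gripper_width: 0.0743
gripper_force: 0.0
```

{"op": "step_arm", "data": {
  "moves": [
    [-1, 0, 0, 0, 0],
    [-1, 0, 0, -0.2, 0],
    [-1, 0, 0, -0.5, 0],
    [-1, 0, 0, -0.8, 0],
    [-1, 0, 0, -0.8, 0]
  ]
}}

```text
t: 19.5
tool_pos: [0.5587, 0.1238, 0.2509]
tcp_rot: [-3.141, -0.0, 1.987]
wrist_force: [1.4, 0.5, 0.3]
gripper_width: 0.0856
gripper_force: 0.0
```

{"op": "step_arm", "data": {
  "moves": [
    [-1, 0, 0, -0.6, 0],
    [-1, 0, 0, -0.4, 0],
    [-1, 0, 0, 0, 0],
    [-1, 0, 0, 0, 0]
  ]
}}

```text
t: 19.9
tool_pos: [0.559, 0.1239, 0.2995]
tcp_rot: [3.141, 0.0, 1.987]
wrist_force: [0.2, 0.4, -0.2]
gripper_width: 0.0853
gripper_force: 0.0
```

```bash
python3 - <<'E'
from h import *
from station import bot
go(.559,.124,.31,114)
s=bot.capture("side");cv2.imwrite("pics/side5.png",s["color"])
cv2.imwrite("pics/c5.png",cv2.resize(s["color"][130:330,230:480],(750,600),interpolation=cv2.INTER_CUBIC))
E
```

```text
t 19.9 pos [0.559  0.1239 0.2995] rot [1.7996e+02 1.0000e-02 1.1385e+02] shares [ 0.002  0.    -0.209] F [ 0.16  0.4  -0.19] M [-0.021  0.008 -0.004] q6 -0.201 w 0.0853
turn -0.024818495717558637
```

View pics/c5.png

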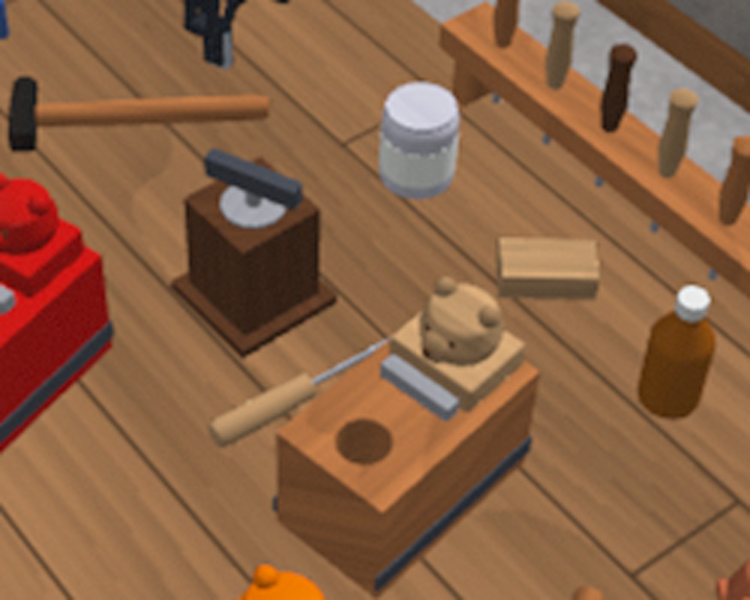

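The key stands upright in its holder at (253,205), the jaw at (418,388) is closed, and the other things look unmoved. Handing in.

```bash
python3 -c "
from station import bot
print(bot.job_done())"
```

```text
the job is handed in; nothing more can be done
None
```

The job is handed in after about 20 s of robot time: the bolt was turned to its stop, the jaw closed on the bear head, and the key stands released in its holder; the hand-in gave no verdict.

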